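# Set the bath temperature dial by counting its clicks

### The job

The bath was last run too hot. The temperature dial on the deck plate carries no numbers, so turn its lever all the way back to the cold stop (the blue pip) first, then turn it up again from there and leave it resting on the fifth click. Leave the flow handle beside it shut and do not shove or knock over the things standing around.

Things in the scene. Friction and masses are not known exactly. Their poses are not given: they have to be found in the camera images.
- mixer: Fixed bath controls: aluminium deck plate 142 x 345 x 4 mm with two chrome valves. Origin on the ledge surface on the upright axis of the temperature dial; z up; the plate spans -71 to 71 mm in its x, -80 to 265 mm in its y. The flow valve's axis is at y = 190 mm. A flat white scale disc round the dial, 128 mm across, has its top 8 mm above the ledge.
- temp_dial (a joint): Temperature dial, a fluted chrome hub 60 mm across, up to 69 mm above the ledge, with one straight lever as pointer. Rad: 0 = cold stop (lever along mixer +y), growing counter-clockwise seen from above, lever passing mixer -x, to 3.142 = hot stop (along -y). A click every 0.3927 rad, eight above the cold stop; the fifth is at 1.963. Past halfway between clicks it snaps on by itself and stays.
- lever_push (a point): Middle of the temperature lever, 75 mm from the dial's axis and 56 mm above the ledge; x points outwards along the lever, z up. The lever ends 98 mm from the axis, is 14 mm wide with flat upright sides, and spans 47 to 65 mm above the ledge with a black index line on top and free space below down to the scale disc. Each click needs about 4 to 6 N sideways here.
- cold_pip (a point): Blue raised pip on the scale disc, 9 mm across, 56 mm from the dial's axis: the cold stop. Seven dark pips and a red one follow counter-clockwise seen from above, 22.5 degrees apart, one per click. The lever points at the pip of its click and hides it from straight above.
- hot_pip (a point): Red raised pip on the scale disc, 9 mm across, 56 mm from the dial's axis: the hot stop, eight clicks from the blue one.
- flow_handle (a joint): Flow handle on the same plate: chrome hub 52 mm across, lever ending 82 mm from its axis, same heights as the temperature dial. 0 rad = shut, lever along mixer -x; it opens clockwise seen from above (towards mixer +y) to 1.571. It turns stiffly and stays where it is left. It must stay shut.
- flow_lever (a point): Point on the flow handle's lever, 75 mm from that handle's axis and 56 mm above the ledge.
- egg_cup: Yellow ceramic egg cup, 50 mm across and 65 mm tall, loose, standing near the mixer on its +x side. Origin at the centre of its foot.
- comb: Wooden comb 180 x 40 x 9 mm lying flat on the ledge beyond the mixer's -y end, loose. Origin under its middle; x along the comb.
- pump_bottle: Amber glass bottle with a steel pump, 68 mm across and 184 mm tall, loose, at the far left. Origin at the centre of its foot.
- travel_tin: Aluminium travel tin 88 x 123 x 43 mm lying on the ledge at the left, loose. Origin under its middle.
- bath_oil: Green glass bottle, 64 mm across and 170 mm tall, loose, at the far right. Origin at the centre of its foot.
- soap_dish: White ceramic soap dish with a bar of soap, 95 x 135 x 30 mm, loose, at the right. Origin under its middle.
- nail_brush: Wooden nail brush 95 x 45 x 40 mm standing on its bristles, loose, at the left. Origin under its middle.

How it is judged:
By the outcome, as a careful person would: the job done as asked, in the order asked, and still so for the second after the job is handed in, with the robot touching nothing.
It also fails if it takes over 61 s, if anything falls off the work surface, if the arm or the gripper's body presses on something with over 40 N, if the wrist force passes 120 N, or if a joint passes its speed limit or range.

### The arm

A 6-joint arm with a two-finger parallel gripper is mounted at the origin on the work surface. World frame = base frame: x ahead of the robot, y to its left, z up, the work surface at z = 0. Lengths are in m, angles in rad, forces in N, time in s.
With the tool pointing down it reaches from about 0.375 to 0.9 m from the base axis. Payload 3.1 kg.
Tool frame: the origin (TCP) lies between the finger pads; the fingertips stand 11 mm ahead of it and the grasp point (between the pads) lies 8 mm behind it; z points along the fingers, y is the line along which they close (so a half turn about z gives the same grasp; the last joint's range is limited). The gripper opens to 87 mm and grips with 3 to 60 N. Pads are 19 mm wide; open, the fingers measure 117 mm over their backs; the gripper's body (75 mm by 190 mm) begins 51 mm behind the grasp point.
Start: joints at [-1.381, 0.527, 1.433, -0, 1.181, -0.178], TCP at [0.225, -0.583, 0.234] pointing down, gripper open.
Joint ranges: [-3.08, 3.08], [-0.75, 2.2], [0.22, 2.44], [-1.43, 4.57], [0, 2.65], [-2.85, 2.85]. Speed limits (rad/s): [2.79, 2.79, 3.14, 3.14, 3.14, 3.14].

### API

Orientations are given as a unit quaternion [x, y, z, w].
In Python, from rig import robot gives the robot as it stands.
- The arm moves only by the tool move_arm, never from a script. Its argument "moves" is text: rows parted by semicolons, each of 7 numbers parted by spaces: the shift along the tool's x, y, z in units of 100 mm (1.0 is 100 mm), then the turn, a rotation vector about the tool's x, y, z in units of 90 degrees (1.0 is 90 degrees), then the opening, from 0 (shut) to 1 (fully open). A call has 1 to 12 rows; each row is the pose to reach, as a shift and turn from the pose commanded when the call began, along the tool's axes at that moment; what a row does not reach only later rows make up. A row lasts 1/10 s, in which the tool goes at most 50 mm and 8.59 degrees, less where a joint would pass 70% of its speed; a pose out of reach is approached as far as the arm can. A call with a number of a shift or a turn outside -1 to 1 is refused whole. A call with a gripper value outside its range is refused whole. The fingers move at their own pace and stop on an object; "squeeze" is the grip in N (left out, the last holds). Time passes only in rows, so rows that repeat a pose let the fingers close. It gives the time, the measured TCP pose, the force, the opening and the grip force at its end, in the units of the state.
- robot.get_obs(): the state, without advancing time (a new reading comes with each control period).
- robot.camera(name): name is "scene" or "top"; returns a dict with "image" (420x560x3 uint8, red, green, blue), "intrinsics" (3x3 intrinsics, pixels), "extrinsics" (4x4, takes a point from world to camera coordinates). Camera axes: x right, y up, looking along -z (the intrinsics and any distortion apply to the point x, -y, -z); pixel columns grow to the right and rows downward; lengths in m; the calibration is good to about 2 mm. A picture is of the moment at which its call begins. There is no depth.
- robot.hand_in(): hands the job in; it is judged then, once.
The state is a dict: "time": time; "q": joint angles; "joint_velocities": joint speeds; "joint_torque": joint torques, N m; "position": TCP position; "tool_rot": TCP orientation; "ft_force": force on the tool from outside, world axes, zero at the start; "moment": the same for the moment, N m; "grip_width": finger opening in m; "grip_force": force on a finger pad.
Only numpy, scipy, OpenCV 4.12 (cv2) and the standard library are available. Lean on these libraries where they do the work, as an engineer would, in place of code of your own. Each camera call takes 0.05 s, during which the arm holds its last target. There are 200 camera calls.

## Working session

There is one attempt and no reset: what is moved stays moved. The work goes in short steps, Python scripts to look and compute and a tool call to move; the robot and the scene stay as the last step left them, time stands still between calls to the robot, and variables do not carry over. Pictures are saved under pics/ and viewed, at most 10 in all, crops included, and the job is handed in when it is done.

Besides the shell and the picture viewer there is one more tool, called after ">>>" by a JSON object that holds its "op" and its "data", one argument or row to a line. move_arm: Moves the arm, as the interface text tells. Shifts and turns lie within -1 to 1; 1 stands for 100 mm of shift or 90 degrees of turn. Its arguments: {"type":"object","properties":{"moves":{"type":"string"},"squeeze":{"type":"number"}},"required":["moves"]}

```bash
mkdir -p pics; python3 - <<'E'
from rig import robot
import cv2,numpy as np
for n in ("scene","top"):
    c=robot.camera(n); cv2.imwrite(f"pics/{n}0.png",c["image"][:,:,::-1]); np.savez(f"{n}.npz",K=c["intrinsics"],E=c["extrinsics"]); print(c.keys(),c["intrinsics"],c["extrinsics"])
o=robot.get_obs();print(o["time"],o["position"],o["tool_rot"])
E
```

```text
dict_keys(['image', 'intrinsics', 'extrinsics']) [[478.30288693   0.         280.99771025]
 [  0.         478.30288693 207.56230527]
 [  0.           0.           1.        ]] [[ 0.05732313  0.99829465 -0.01103862  0.01685012]
 [-0.67238672  0.04677754  0.73872049  0.34574238]
 [ 0.73797707 -0.03492355  0.6739215  -2.00871221]
 [ 0.          0.          0.          1.        ]]
dict_keys(['image', 'intrinsics', 'extrinsics']) [[457.26644555   0.         271.88825435]
 [  0.         457.26644555 202.17533147]
 [  0.           0.           1.        ]] [[-0.01342165 -0.99989374  0.0056892  -0.04713099]
 [ 0.99609968 -0.01287406  0.08729083 -0.58198411]
 [-0.08720831  0.00683859  0.99616662 -1.45626163]
 [ 0.          0.          0.          1.        ]]
0.1 [ 0.22462372 -0.58254982  0.23268752] [ 9.83142376e-01  1.82839082e-01 -5.42867516e-06 -9.68727782e-04]
```

View pics/top0.png

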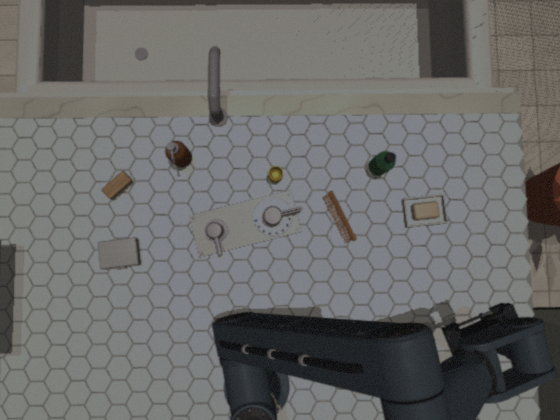

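View pics/scene0.png

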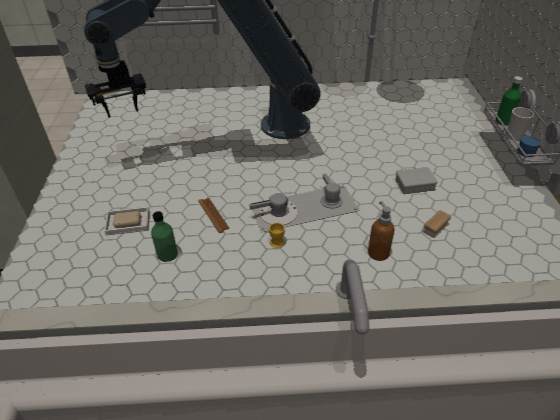

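```bash
python3 - <<'E'
import cv2,numpy as np
t=cv2.imread("pics/top0.png")[150:270,180:360]; s=cv2.imread("pics/scene0.png")[165:265,190:370]
cv2.imwrite("pics/crop0.png",cv2.resize(t,None,fx=4.4,fy=4.4,interpolation=cv2.INTER_CUBIC))
cv2.imwrite("pics/crop1.png",cv2.resize(s,None,fx=4.4,fy=4.4,interpolation=cv2.INTER_CUBIC))
E
```

```text
(no output)
```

View pics/crop0.png

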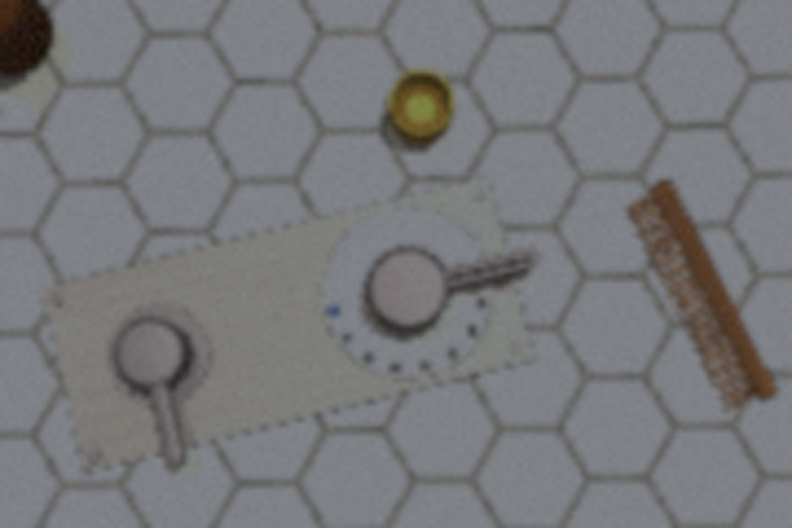

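View pics/crop1.png

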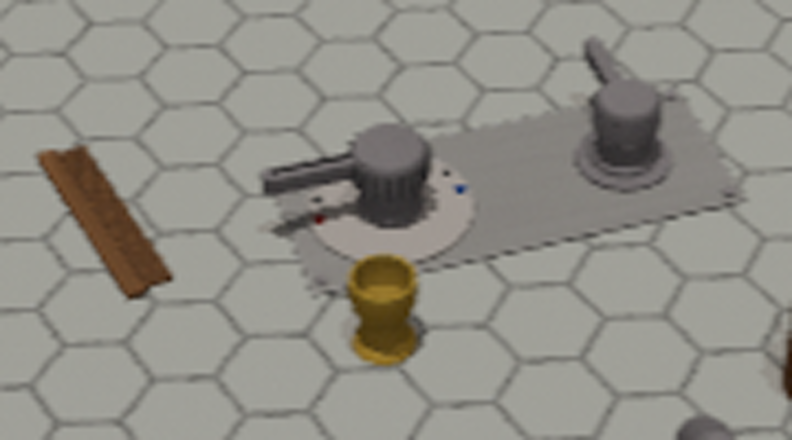

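The top crops show the lever along mixer −y. All seven dark pips are visible and the red one is hidden, so the dial is at the hot stop. Blue pip is at crop (333,311), the hubs at (405,288) and (152,352), and the egg cup at (420,105).

```bash
cat > h.py <<'E'
import numpy as np
from scipy.optimize import least_squares
def cam(n): d=np.load(f"{n}.npz"); return d["K"],d["E"]
def proj(n,P):
    K,E=cam(n); c=np.atleast_2d(P)@E[:3,:3].T+E[:3,3]; u=np.c_[c[:,0],-c[:,1],-c[:,2]]@K.T; return u[:,:2]/u[:,2:]
def back(n,uv,z):
    K,E=cam(n); d=np.linalg.solve(K,[*uv,1]); d=E[:3,:3].T@[d[0],-d[1],-d[2]]; o=-E[:3,:3].T@E[:3,3]; return o+d*(z-o[2])/d[2]
def mix(p,L):
    c,s=np.cos(p[2]),np.sin(p[2]); L=np.atleast_2d(L); return np.c_[p[0]+c*L[:,0]-s*L[:,1],p[1]+s*L[:,0]+c*L[:,1],L[:,2]]
E
python3 - <<'E'
from h import *
top=lambda a:np.array(a)/4.4+[180,150]-.4
sc=lambda a:np.array(a)/4.4+[190,165]-.4
pip=lambda k:[-.056*np.sin(k*np.pi/8),.056*np.cos(k*np.pi/8),.009]
L=[pip(k) for k in range(8)]+[[0,0,.069],[0,.19,.069],[.071,.265,.004],[.071,-.08,.004],[-.071,-.08,.004],[-.071,.265,.004]]
T=top([(333,311),(348,338),(368,357),(397,368),(425,366),(453,354),(473,330),(481,303),(405,288),(152,352),(53,285),(490,180),(533,355),(90,470)])
L2=[[0,0,.069],[0,.19,.069],pip(0)]
S=sc([(393,147),(628,100),(460,188)])
f=lambda p:np.r_[(proj("top",mix(p,L))-T).ravel(),(proj("scene",mix(p,L2))-S).ravel()]
r=least_squares(f,[.55,-.05,.2],loss='soft_l1')
print(r.x,np.round(f(r.x),1)); np.save("mix.npy",r.x)
tip=back("top",top((530,262)),.065); hub=mix(r.x,[0,0,.069])[0]
v=(tip-hub)[:2]; print("tip",tip,np.linalg.norm(v),"lever ang",np.degrees(np.arctan2(v[1],v[0])-r.x[2])-90)
eg=back("top",top((420,105)),.065); print("egg",eg, eg[:2]-hub[:2], back("top",top((700,290)),.009))
for th in (np.pi,np.pi/2,1.963,0): print(th,mix(r.x,[-.075*np.sin(th),.075*np.cos(th),.056]))
E
```

```text
[ 0.53732637 -0.05599931  0.22868938] [ 0.5 -0.2 -0.1 -0.2  0.3 -0.   0.  -0.2  0.3 -0.1  0.  -0.2 -0.   0.3
  0.4  0.1  0.9 -0.1 -0.6 -0.1 -2.9  0.1 -0.2 -1.1  0.6  1.  -1.5  0.4
 -0.7 -0.5  0.4 -0.8  0.3  0.4]
tip [ 0.55466988 -0.1429738   0.065     ] 0.08868686399570506 lever ang -181.82555939299522
egg [ 0.66913814 -0.06579167  0.065     ] [ 0.13181177 -0.00979236] [ 0.53615647 -0.2728457   0.009     ]
3.141592653589793 [[ 0.55432896 -0.12904663  0.056     ]]
1.5707963267948966 [[ 0.46427905 -0.0730019   0.056     ]]
1.963 [[ 0.47632443 -0.09963144  0.056     ]]
0 [[0.52032378 0.01704802 0.056     ]]
```

>>> {"op": "move_arm", "data": {
  "moves": "0.45 -0.3 0 0 0 0 0.46; 0.9 -0.6 0 0 0 0 0.46; 1 -0.65 0 0 0 0 0.46"
}}

```text
time: 0.4
position: [0.2959, -0.4819, 0.2327]
tool_rot: [0.983, 0.184, 0.0, -0.003]
ft_force: [0.2, 0.3, -0.5]
grip_width: 0.0704
grip_force: 0.0
```

>>> {"op": "move_arm", "data": {
  "moves": "0.4 -0.26 0 0 0 0 0.46; 0.8 -0.52 0 0 0 0 0.46; 1 -0.65 0 0 0 0 0.46"
}}

```text
time: 0.7
position: [0.3658, -0.3867, 0.2332]
tool_rot: [0.983, 0.184, -0.0, -0.001]
ft_force: [-0.9, -0.6, 0.3]
grip_width: 0.0471
grip_force: 0.0
```

>>> {"op": "move_arm", "data": {
  "moves": "0.4 -0.26 0 0 0 0 0.46; 0.8 -0.52 0 0 0 0 0.46; 1 -0.65 0 0 0 0 0.46"
}}

```text
time: 1.0
position: [0.4358, -0.2904, 0.2334]
tool_rot: [0.983, 0.184, 0.0, -0.001]
ft_force: [-1.1, -0.4, 0.3]
grip_width: 0.0407
grip_force: 0.0
```

>>> {"op": "move_arm", "data": {
  "moves": "0.4 -0.26 0 0 0 0 0.46; 0.8 -0.52 0 0 0 0 0.46; 1 -0.65 0 0 0 0 0.46"
}}

```text
time: 1.3
position: [0.506, -0.194, 0.2334]
tool_rot: [0.983, 0.184, 0.0, -0.0]
ft_force: [-0.9, -1.1, 0.2]
grip_width: 0.04
grip_force: 0.0
```

>>> {"op": "move_arm", "data": {
  "moves": "0.3 -0.18 0 0 0 -0.09 0.46; 0.6 -0.36 0.2 0 0 -0.18 0.46; 0.71 -0.45 0.5 0 0 -0.27 0.46; 0.71 -0.45 0.8 0 0 -0.36 0.46; 0.71 -0.45 0.8 0 0 -0.45 0.46; 0.71 -0.45 0.8 0 0 -0.54 0.46; 0.71 -0.45 0.8 0 0 -0.63 0.46; 0.71 -0.45 0.8 0 0 -0.72 0.46; 0.71 -0.45 0.8 0 0 -0.81 0.46; 0.71 -0.45 0.8 0 0 -0.9 0.46; 0.71 -0.45 0.8 0 0 -1 0.46; 0.71 -0.45 0.8 0 0 -1 0.46"
}}

```text
time: 2.5
position: [0.5547, -0.1295, 0.1533]
tool_rot: [0.566, 0.825, -0.0, -0.0]
ft_force: [-0.5, 0.2, 0.5]
grip_width: 0.0402
grip_force: 0.0
```

```bash
cat >> h.py <<'E'
def plan(obs,way,opening):
    """way: list of (theta, radius, z, yaw of tool y in deg); prints rows in the tool's present axes"""
    from scipy.spatial.transform import Rotation as R
    p=np.load("mix.npy"); R0=R.from_quat(obs["tool_rot"]); out=[]
    for th,r,z,yaw in way:
        t=mix(p,[-r*np.sin(th),r*np.cos(th),z])[0]; a=np.radians(yaw); y=np.array([np.cos(a),np.sin(a),0]); zz=np.array([0,0,-1.]); 
        Rt=R.from_matrix(np.c_[np.cross(y,zz),y,zz]); s=R0.inv().apply(t-obs["position"])*10; w=(R0.inv()*Rt).as_rotvec()/(np.pi/2)
        out.append(" ".join(f"{v:.2f}" for v in [*s,*w])+f" {opening}")
    print("; ".join(out))
def yaw(obs):
    from scipy.spatial.transform import Rotation as R
    y=R.from_quat(obs["tool_rot"]).apply([0,1,0]); return np.degrees(np.arctan2(y[1],y[0]))
E
python3 - <<'E'
from h import *; from rig import robot
o=robot.get_obs(); print(o["time"],o["position"],yaw(o),o["q"],o["grip_width"],o["ft_force"])
plan(o,[(np.pi,.075,.12,25),(np.pi,.075,.045,25)],.46)
c=robot.camera("top"); import cv2
cv2.imwrite("pics/t1.png",cv2.resize(c["image"][140:300,160:400,::-1],None,fx=3.3,fy=3.3,interpolation=cv2.INTER_CUBIC))
E
```

```text
2.5 [ 0.55469635 -0.12947479  0.15327485] 21.08293443183747 [-4.25305729e-01  5.59242783e-01  1.64930098e+00 -3.08132665e-04
  9.33158960e-01 -7.93088918e-01] 0.04022458002878576 [-0.53421232  0.23854101  0.54610957]
0.01 -0.00 0.33 -0.00 0.00 -0.04 0.46; 0.01 -0.00 1.08 -0.00 0.00 -0.04 0.46
```

>>> {"op": "move_arm", "data": {
  "moves": "0 0 0.35 0 0 0 0.46; 0 0 0.6 0 0 0 0.46; 0 0 0.8 0 0 0 0.46; 0 0 1 0 0 0 0.46; 0 0 1 0 0 0 0.46"
}}

```text
time: 3.05
position: [0.5528, -0.1286, 0.0511]
tool_rot: [0.567, 0.824, -0.001, -0.003]
ft_force: [-0.2, 1.7, -0.8]
grip_width: 0.0399
grip_force: 0.0
```

```bash
python3 - <<'E'
from h import *; from rig import robot
o=robot.get_obs(); print(o["time"],o["position"],yaw(o),o["ft_force"])
plan(o,[(np.pi-a,.075,.048,21-np.degrees(a)) for a in np.radians(np.arange(7,85,7))],.46)
E
```

```text
3.05 [ 0.55280548 -0.12857083  0.05105154] 20.923779219222443 [-0.18805249  1.7063667  -0.77711564]
0.01 -0.08 0.03 -0.00 -0.00 0.08 0.46; 0.04 -0.16 0.03 -0.00 -0.00 0.15 0.46; 0.08 -0.25 0.03 -0.00 -0.00 0.23 0.46; 0.12 -0.32 0.03 -0.00 -0.00 0.31 0.46; 0.18 -0.40 0.03 -0.00 -0.00 0.39 0.46; 0.25 -0.46 0.03 -0.00 -0.00 0.47 0.46; 0.32 -0.51 0.03 -0.00 -0.00 0.54 0.46; 0.40 -0.56 0.03 -0.00 -0.00 0.62 0.46; 0.49 -0.59 0.03 -0.00 -0.00 0.70 0.46; 0.57 -0.62 0.04 -0.00 -0.00 0.78 0.46; 0.67 -0.63 0.04 -0.00 -0.00 0.85 0.46; 0.76 -0.63 0.04 -0.00 -0.00 0.93 0.46
```

>>> {"op": "move_arm", "data": {
  "moves": "0.01 -0.08 0.03 0 0 0.08 0.46; 0.04 -0.16 0.03 0 0 0.15 0.46; 0.08 -0.25 0.03 0 0 0.23 0.46; 0.12 -0.32 0.03 0 0 0.31 0.46; 0.18 -0.40 0.03 0 0 0.39 0.46; 0.25 -0.46 0.03 0 0 0.47 0.46; 0.32 -0.51 0.03 0 0 0.54 0.46; 0.40 -0.56 0.03 0 0 0.62 0.46; 0.49 -0.59 0.03 0 0 0.70 0.46; 0.57 -0.62 0.03 0 0 0.78 0.46; 0.67 -0.63 0.03 0 0 0.85 0.46; 0.76 -0.63 0.03 0 0 0.93 0.46"
}}

```text
time: 4.25
position: [0.4718, -0.0833, 0.0521]
tool_rot: [0.972, 0.234, 0.003, 0.003]
ft_force: [0.2, -14.6, -1.5]
grip_width: 0.04
grip_force: 6.4
```

```bash
python3 - <<'E'
from h import *; from rig import robot
import cv2
o=robot.get_obs(); print(o["time"],o["position"],yaw(o),o["ft_force"],o["q"][5])
plan(o,[(np.pi-np.radians(a),.075,.047,max(20.5-a,-160)) for a in [*np.arange(91,169,7),172]],.46)
c=robot.camera("scene")
cv2.imwrite("pics/s2.png",cv2.resize(c["image"][100:290,180:400,::-1],None,fx=3,fy=3,interpolation=cv2.INTER_CUBIC))
E
```

```text
4.25 [ 0.47176553 -0.08333129  0.0521025 ] -62.95475637829738 [  0.1516781  -14.58006661  -1.54417837] 0.6937300191982376
-0.02 -0.14 0.05 0.00 -0.00 0.08 0.46; 0.01 -0.23 0.05 0.00 -0.00 0.16 0.46; 0.05 -0.31 0.05 0.00 -0.00 0.24 0.46; 0.10 -0.39 0.05 0.00 -0.00 0.32 0.46; 0.16 -0.46 0.05 0.00 -0.00 0.39 0.46; 0.23 -0.52 0.05 0.00 -0.00 0.47 0.46; 0.30 -0.57 0.05 0.00 -0.00 0.55 0.46; 0.38 -0.62 0.05 0.00 -0.01 0.63 0.46; 0.46 -0.65 0.05 0.00 -0.01 0.71 0.46; 0.55 -0.68 0.05 0.00 -0.01 0.78 0.46; 0.64 -0.69 0.05 0.00 -0.01 0.86 0.46; 0.73 -0.70 0.05 0.00 -0.01 0.94 0.46; 0.79 -0.69 0.05 0.00 -0.01 0.98 0.46
```

View pics/s2.png

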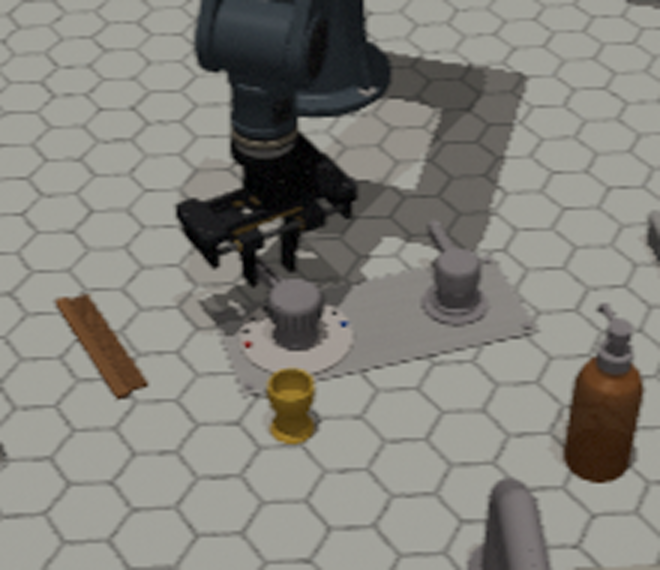

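The lever is straddled between the fingers and following. The egg cup and flow handle have not moved. I'll continue the same arc.

>>> {"op": "move_arm", "data": {
  "moves": "0.01 -0.08 0.03 0 0 0.08 0.46; 0.04 -0.16 0.03 0 0 0.15 0.46; 0.08 -0.25 0.03 0 0 0.23 0.46; 0.12 -0.32 0.03 0 0 0.31 0.46; 0.18 -0.40 0.03 0 0 0.39 0.46; 0.25 -0.46 0.03 0 0 0.47 0.46; 0.32 -0.51 0.03 0 0 0.54 0.46; 0.40 -0.56 0.03 0 0 0.62 0.46; 0.49 -0.59 0.03 0 0 0.70 0.46; 0.57 -0.62 0.03 0 0 0.78 0.46; 0.67 -0.63 0.03 0 0 0.85 0.46; 0.76 -0.63 0.03 0 0 0.93 0.46"
}}

```text
time: 5.5
position: [0.5076, 0.0098, 0.0486]
tool_rot: [0.88, -0.475, 0.0, 0.0]
ft_force: [-1.4, -2.2, -0.0]
grip_width: 0.04
grip_force: 1.1
```

```bash
python3 - <<'E'
from h import *; from rig import robot
import cv2
o=robot.get_obs(); print(o["time"],o["position"],yaw(o),o["ft_force"],o["q"])
m=np.load("mix.npy"); d=o["position"][:2]-m[:2]; c,s=np.cos(m[2]),np.sin(m[2]); print("tcp in mixer",c*d[0]+s*d[1],-s*d[0]+c*d[1])
plan(o,[(np.pi-np.radians(a),.075,.047,-147) for a in [168,174,180,186,192,198]],.46)
E
```

```text
5.5 [0.50761317 0.0098409  0.04858966] -146.72016878454986 [-1.42235586 -2.24131146 -0.0094412 ] [-2.00871337e-01  6.80295898e-01  1.86559367e+00 -4.62709680e-04
  5.94870979e-01  2.36026196e+00]
tcp in mixer -0.014013547591257763 0.07086203303462112
-0.03 0.01 0.02 -0.00 -0.00 0.00 0.46; -0.01 -0.07 0.02 -0.00 -0.00 0.00 0.46; 0.01 -0.15 0.02 -0.00 -0.00 0.00 0.46; 0.04 -0.22 0.02 -0.00 -0.00 0.00 0.46; 0.08 -0.29 0.02 -0.00 -0.00 0.00 0.46; 0.12 -0.35 0.02 -0.00 -0.00 0.00 0.46
```

>>> {"op": "move_arm", "data": {
  "moves": "-0.01 -0.07 0 0 0 0 0.46; 0 -0.14 0 0 0 0 0.46; 0.02 -0.2 0 0 0 0 0.46; 0.04 -0.25 0 0 0 0 0.46; 0.05 -0.29 0 0 0 0 0.46; 0.05 -0.29 0 0 0 0 0.46"
}}

```text
time: 6.1
position: [0.5301, 0.0211, 0.0476]
tool_rot: [0.882, -0.471, -0.004, 0.003]
ft_force: [-8.5, -7.7, 6.2]
grip_width: 0.04
grip_force: 4.9
```

```bash
python3 - <<'E'
from h import *; from rig import robot
import cv2
o=robot.get_obs(); print(o["time"],o["position"],yaw(o),o["ft_force"])
m=np.load("mix.npy"); d=o["position"][:2]-m[:2]; c,s=np.cos(m[2]),np.sin(m[2]); print("tcp in mixer",c*d[0]+s*d[1],-s*d[0]+c*d[1])
c=robot.camera("scene")
cv2.imwrite("pics/s3.png",cv2.resize(c["image"][100:290,180:400,::-1],None,fx=3,fy=3,interpolation=cv2.INTER_CUBIC))
E
```

```text
6.1 [0.53006306 0.0211263  0.04764422] -146.15417171250775 [-8.5215061  -7.72287677  6.18942101]
tcp in mixer 0.01041026137970482 0.07676419213949101
```

View pics/s3.png

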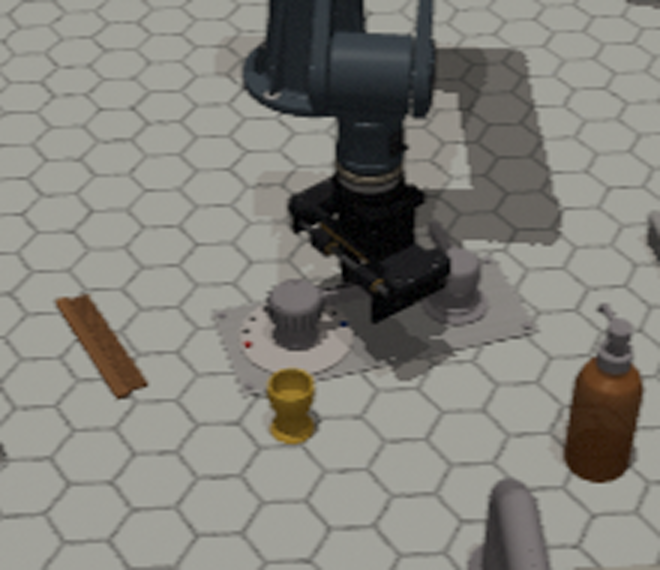

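The fingers hold the lever at about θ=0, where the pad corner meets the lever side expected at the stop. I'll push slightly more to confirm it's the stop.

>>> {"op": "move_arm", "data": {
  "moves": "0.01 -0.05 0 0 0 0 0.46; 0.02 -0.08 0 0 0 0 0.46; 0.02 -0.08 0 0 0 0 0.46"
}}

```text
time: 6.45
position: [0.5303, 0.022, 0.047]
tool_rot: [0.883, -0.469, -0.011, 0.008]
ft_force: [-19.3, -17.6, 11.9]
grip_width: 0.0406
grip_force: 11.7
```

>>> {"op": "move_arm", "data": {
  "moves": "0 0.12 0 0 0 0 0.46; -0.03 0.2 0 0 0 0 0.46; -0.03 0.2 0 0 0 0 0.46"
}}

```text
time: 6.75
position: [0.5233, 0.0161, 0.0479]
tool_rot: [0.882, -0.472, 0.0, -0.0]
ft_force: [-0.5, 0.5, 0.0]
grip_width: 0.0403
grip_force: 0.0
```

```bash
python3 - <<'E'
from h import *; from rig import robot
import cv2
o=robot.get_obs(); print(o["time"],o["position"],yaw(o),o["ft_force"])
m=np.load("mix.npy"); d=o["position"][:2]-m[:2]; c,s=np.cos(m[2]),np.sin(m[2]); print("tcp in mixer",c*d[0]+s*d[1],-s*d[0]+c*d[1])
c=robot.camera("scene")
im=c["image"][165:235,250:350,::-1]
cv2.imwrite("pics/s4.png",cv2.resize(im,None,fx=7,fy=7,interpolation=cv2.INTER_CUBIC))
off=lambda th:(proj("scene",mix(m,[-.095*np.sin(th),.095*np.cos(th),.065]))[0]-[250,165])*7
print([off(k*np.pi/8).round() for k in (0,1)],(proj("scene",mix(m,[0,0,.069]))[0]-[250,165])*7)
E
```

```text
6.75 [0.52328737 0.01610247 0.04786902] -146.35191447915443 [-0.46768294  0.48863421  0.00281844]
tcp in mixer 0.002672073842940964 0.07340721547755034
[array([390., 195.]), array([352., 151.])] [197.68363267 227.69987321]
```

View pics/s4.png

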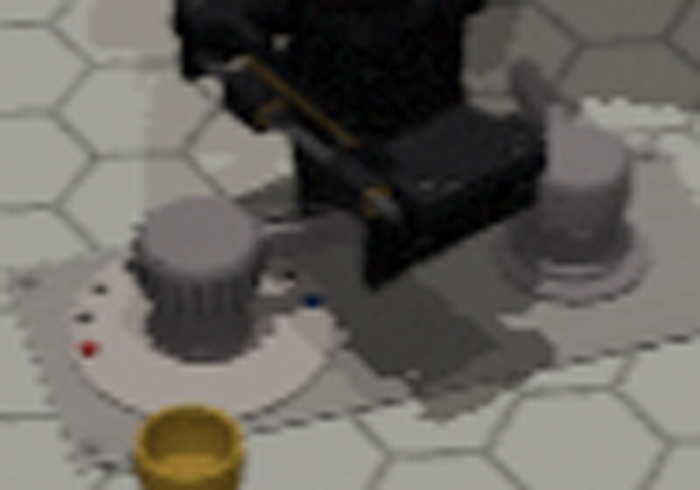

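Rigid stop confirmed: the force rose to 26 N with no motion, and the lever in the picture (260,230)→(350,205) points along the predicted θ=0 line. Next I turn it up.

```bash
cat >> h.py <<'E'
def up(obs,phis,opening=.46):
    """finger face touching a lever at phi deg: TCP 13 mm ahead of the lever's axis line at radius 75"""
    plan(obs,[(np.radians(f+9.8),.076,.047,-166.9+f+max(0,20*(1-max(f,0)/60))) for f in phis],opening)
def where(obs):
    m=np.load("mix.npy"); d=obs["position"][:2]-m[:2]; c,s=np.cos(m[2]),np.sin(m[2]); x,y=c*d[0]+s*d[1],-s*d[0]+c*d[1]
    print("t",obs["time"],"phi",np.degrees(np.arctan2(-x,y))-9.8,"r",np.hypot(x,y),"z",obs["position"][2],"yaw",yaw(obs),"F",obs["ft_force"].round(1))
E
python3 - <<'E'
from h import *; from rig import robot
o=robot.get_obs(); where(o); up(o,range(-6,61,6))
E
```

```text
t 6.8 phi -12.640930744848724 r 0.07335228773224765 z 0.04792098361948946 yaw -146.33173607758008 F [ 0.3 -1.   0.7]
-0.05 0.07 0.01 -0.00 -0.00 0.07 0.46; -0.07 0.15 0.01 -0.00 -0.00 0.01 0.46; -0.08 0.23 0.01 -0.00 -0.00 -0.04 0.46; -0.09 0.31 0.01 -0.00 -0.00 -0.08 0.46; -0.08 0.39 0.01 -0.00 -0.00 -0.13 0.46; -0.07 0.47 0.01 -0.00 -0.00 -0.17 0.46; -0.04 0.54 0.01 -0.00 -0.00 -0.22 0.46; -0.01 0.62 0.01 -0.00 -0.00 -0.26 0.46; 0.02 0.69 0.01 -0.00 -0.00 -0.30 0.46; 0.07 0.75 0.01 -0.00 -0.00 -0.35 0.46; 0.12 0.81 0.01 -0.00 -0.00 -0.39 0.46; 0.18 0.87 0.01 -0.00 -0.00 -0.44 0.46
```

>>> {"op": "move_arm", "data": {
  "moves": "-0.05 0.07 0 0 0 0 0.46; -0.07 0.15 0 0 0 0 0.46; -0.08 0.23 0 0 0 -0.04 0.46; -0.09 0.31 0 0 0 -0.08 0.46; -0.08 0.39 0 0 0 -0.13 0.46; -0.07 0.47 0 0 0 -0.17 0.46; -0.04 0.54 0 0 0 -0.22 0.46; -0.01 0.62 0 0 0 -0.26 0.46; 0.02 0.69 0 0 0 -0.30 0.46; 0.07 0.75 0 0 0 -0.35 0.46; 0.12 0.81 0 0 0 -0.39 0.46; 0.18 0.87 0 0 0 -0.44 0.46"
}}

```text
time: 8.0
position: [0.4596, -0.0454, 0.0474]
tool_rot: [0.99, -0.144, -0.001, -0.001]
ft_force: [-0.4, -0.6, 0.4]
grip_width: 0.04
grip_force: 0.0
```

```bash
python3 - <<'E'
from h import *; from rig import robot
o=robot.get_obs(); where(o); up(o,range(60,109,4))
E
```

```text
t 8.0 phi 59.325806067219034 r 0.0784585165400846 z 0.047370945616260804 yaw -106.56400085096149 F [-0.4 -0.6  0.4]
0.03 0.01 0.00 -0.00 0.00 0.00 0.46; 0.04 0.06 0.00 -0.00 0.00 -0.04 0.46; 0.05 0.11 0.00 -0.00 0.00 -0.09 0.46; 0.07 0.16 0.00 -0.00 0.00 -0.13 0.46; 0.09 0.21 0.00 -0.00 0.00 -0.17 0.46; 0.11 0.25 0.00 -0.00 0.00 -0.22 0.46; 0.14 0.30 0.00 -0.00 0.00 -0.26 0.46; 0.17 0.34 0.00 -0.00 0.00 -0.31 0.46; 0.21 0.38 0.00 -0.00 0.00 -0.35 0.46; 0.24 0.42 0.00 -0.00 0.00 -0.40 0.46; 0.28 0.46 0.00 -0.00 0.00 -0.44 0.46; 0.32 0.49 0.00 -0.00 0.00 -0.49 0.46; 0.37 0.52 0.00 -0.00 0.00 -0.53 0.46
```

>>> {"op": "move_arm", "data": {
  "moves": "0.04 0.06 0 0 0 -0.04 0.46; 0.05 0.11 0 0 0 -0.09 0.46; 0.07 0.16 0 0 0 -0.13 0.46; 0.09 0.21 0 0 0 -0.17 0.46; 0.11 0.25 0 0 0 -0.22 0.46; 0.14 0.30 0 0 0 -0.26 0.46; 0.17 0.34 0 0 0 -0.31 0.46; 0.21 0.38 0 0 0 -0.35 0.46; 0.24 0.42 0 0 0 -0.40 0.46; 0.28 0.46 0 0 0 -0.44 0.46; 0.32 0.49 0 0 0 -0.49 0.46; 0.32 0.49 0 0 0 -0.49 0.46"
}}

```text
time: 9.2
position: [0.4774, -0.1028, 0.0474]
tool_rot: [0.971, 0.237, 0.0, -0.0]
ft_force: [0.1, 0.2, -0.0]
grip_width: 0.0399
grip_force: 0.0
```

```bash
python3 - <<'E'
from h import *; from rig import robot
import cv2
o=robot.get_obs(); where(o); up(o,[104,106,108,110])
E
```

```text
t 9.2 phi 105.10601527050284 r 0.07607304877810679 z 0.0474459302100191 yaw -62.54904825250144 F [ 0.1  0.2 -0. ]
-0.00 -0.01 0.00 -0.00 -0.00 0.00 0.46; 0.00 0.01 0.00 -0.00 -0.00 -0.02 0.46; 0.01 0.04 0.00 -0.00 -0.00 -0.04 0.46; 0.02 0.06 0.00 -0.00 -0.00 -0.06 0.46
```

>>> {"op": "move_arm", "data": {
  "moves": "0 0 -0.2 0 0 0 0.46; 0 0 -0.5 0 0 0 0.46; 0 0 -1 0 0 0 0.46; 0 0 -1 0 0 0 0.46"
}}

```text
time: 9.6
position: [0.4809, -0.1049, 0.1526]
tool_rot: [0.972, 0.236, 0.005, 0.004]
ft_force: [1.0, -0.6, -0.0]
grip_width: 0.0396
grip_force: 0.0
```

>>> {"op": "move_arm", "data": {
  "moves": "0 0.4 -0.3 0 0 0 0.46; 0 0.8 -0.5 0 0 0 0.46; 0 1 -0.5 0 0 0 0.46"
}}

```text
time: 9.9
position: [0.5268, -0.1961, 0.2005]
tool_rot: [0.972, 0.236, 0.003, 0.004]
ft_force: [0.1, -0.2, -0.4]
grip_width: 0.0402
grip_force: 0.0
```

>>> {"op": "move_arm", "data": {
  "moves": "0 0.45 0 0 0 0 0.46; 0 0.9 0 0 0 0 0.46; 0 1 0 0 0 0 0.46"
}}

```text
time: 10.2
position: [0.5713, -0.2859, 0.1969]
tool_rot: [0.972, 0.235, 0.001, 0.002]
ft_force: [-0.3, -0.3, -0.2]
grip_width: 0.0401
grip_force: 0.0
```

>>> {"op": "move_arm", "data": {
  "moves": "-0.2 0.45 0 0 0 0 0.46; -0.4 0.9 0 0 0 0 0.46; -0.4 1 0 0 0 0 0.46; -0.4 1 0 0 0 0 0.46"
}}

```text
time: 10.6
position: [0.5792, -0.3893, 0.1962]
tool_rot: [0.972, 0.235, -0.0, -0.001]
ft_force: [-0.1, 0.2, 0.6]
grip_width: 0.0404
grip_force: 0.0
```

```bash
python3 - <<'E'
from h import *; from rig import robot
import cv2
where(robot.get_obs()); m=np.load("mix.npy")
t=robot.camera("top")["image"][170:260,185:335,::-1]
cv2.imwrite("pics/t5.png",cv2.resize(t,None,fx=5,fy=5,interpolation=cv2.INTER_CUBIC))
s=robot.camera("scene")["image"][:,:,::-1]; cv2.imwrite("pics/s5.png",s)
for k in (4,5,6):
    th=k*np.pi/8; print(k,((proj("top",mix(m,[-.095*np.sin(th),.095*np.cos(th),.065]))[0]-[185,170])*5).round())
E
```

```text
t 10.6 phi 164.25275928340656 r 0.33592407076293584 z 0.19615993242342072 yaw -62.80035383493312 F [-0.1  0.2  0.6]
4 [474. 372.]
5 [528. 347.]
6 [567. 303.]
```

View pics/t5.png

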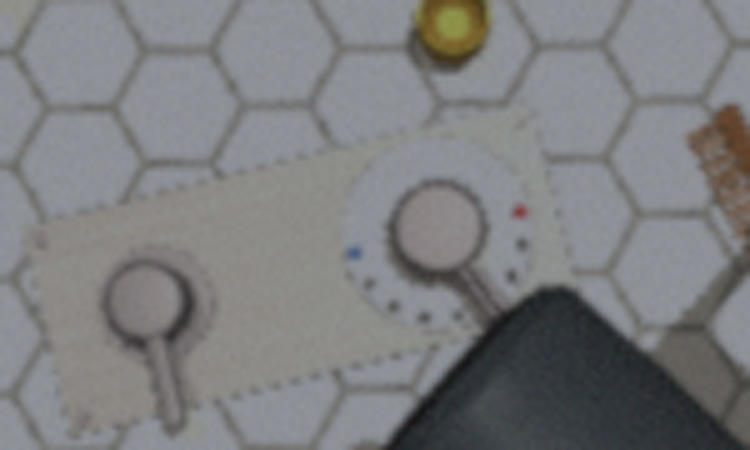

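View pics/s5.png

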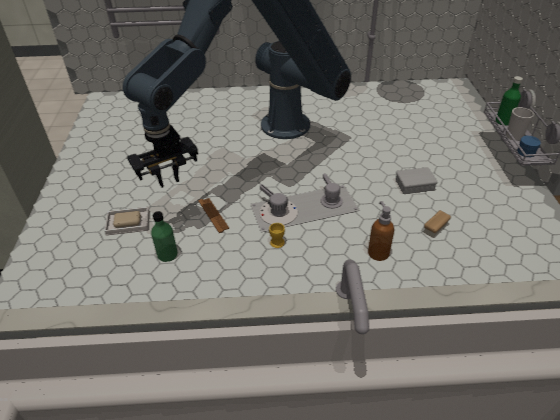

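The top view shows dark pips 1–4 (369,283)–(458,316) on one side of the lever, and pips 6, 7 and red (511,275)–(520,211) on the other. The lever therefore hides pip 5. The flow handle and loose items haven't moved, and the gripper is clear.

```bash
python3 -c "
from rig import robot
print(robot.hand_in())"
```

```text
the job is handed in; nothing more can be done
None
```

I turned the temperature lever back from the hot stop to the cold stop, then up to the fifth click and left it there. The flow handle is still shut, nothing else moved in the pictures, and I handed the job in at about 10.6 s of the 61 s.

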